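# Close up the loaded fraction collector

### The arm

A 6-joint arm with a two-finger parallel gripper is mounted at the origin on the work surface. World frame = base frame: x ahead of the robot, y to its left, z up, the work surface at z = 0. Lengths are in m, angles in rad, forces in N, time in s.
With the tool pointing down it reaches from about 0.425 to 0.95 m from the base axis. Payload 3.5 kg.
Tool frame: the origin (TCP) lies on the centre line of the jaws, within the pads' length; the fingertips stand 25 mm ahead of it and the grasp point (between the pads) lies 6 mm ahead of it; y points along the fingers, z is the direction in which the jaws open and shut, and the axes are right-handed (so a half turn about y gives the same grasp; the last joint's range is limited). The gripper opens to 85 mm and grips with 20 to 120 N. Pads are 22 mm wide; open, the fingers measure 114 mm over their backs; the gripper's body (76 mm by 85 mm) begins 54 mm behind the grasp point. The pads swing forward as they close: fully open they stand 13 mm farther back than shut.
Start: joints at [1.004, 0.286, 1.577, -0, 1.279, -0.15], TCP at [0.273, 0.617, 0.256] pointing down, gripper open.
Joint ranges: [-2.77, 2.77], [-0.9, 2.22], [0.21, 2.48], [-1.53, 4.67], [0.24, 2.81], [-2.84, 2.84]. Speed limits (rad/s): [2.79, 2.79, 3.14, 3.14, 3.14, 3.14].

### API

Orientations are given as a unit quaternion [x, y, z, w].
In Python, from plant import ctrl gives the robot as it stands.
- The arm moves only by the tool arm_command, never from a script. Its argument "steps" is a list of rows, each an object with "hand": the opening, from 0 (shut) to 1 (fully open); "travel": the shift along the tool's x, y, z in units of 0.3 m (1.0 is 0.3 m), a list of three; "rotation": the turn, a rotation vector about the tool's x, y, z in units of 30 degrees (1.0 is 30 degrees), a list of three. A call has 1 to 20 rows; each row shifts and turns the pose as measured when the row begins, along the tool's axes as they then stand; what a row does not reach is not made up. A row lasts 1/8 s, in which the tool goes at most 62.5 mm and 10.7 degrees, less where a joint would pass 70% of its speed; a pose out of reach is approached as far as the arm can. A call with a number of a shift or a turn outside -1 to 1 is refused whole. A call with a gripper value outside its range is refused whole. The fingers move at their own pace and stop on an object; "grip_force" is the grip in N (left out, the last holds). Time passes only in rows, so rows that do not move let the fingers close. It gives the time, the measured TCP pose, the force and the opening at its end, in the units of the state.
- ctrl.get_state(): the state, without advancing time (a new reading comes with each control period).
- ctrl.read_camera(name): name is "scene" or "top" or "wrist"; returns (picture, depth): 400x640x3 uint8, blue, green, red; 400x640 float32, m along the optical axis (not along the pixel's ray), 0 where there is no reading.
- ctrl.camera_params(name): a dict with "fx", "fy", "cx", "cy" (pixels), "extrinsics" (4x4, takes a point from camera to world coordinates); the wrist camera has in their place "tool_from_camera" (4x4, takes a point from camera to tool coordinates, whose origin is the TCP and whose axes are the tool frame's). Camera axes: x right, y down, z forward; pixel columns grow to the right and rows downward; lengths in m; the calibration is good to about 2 mm. A picture is of the moment at which its call begins: read the wrist's pose just before it. camera_params takes no time and is no camera call.
- ctrl.sign_off(): hands the job in, once; it reports no verdict.
Trained networks look in the newest picture that a camera, given by its name, has taken for a name from the list of things; names that differ only in an ending like _2 or _b are one class to them, and where a whole thing is asked for, a point or a joint stands for the part that bears it (a point fixed in the world has none). Each returns a list of dicts, best first, with "score" (0 to 1); they miss things now and then, are a little off and sometimes report something else, mostly with a low value. They report only what shows in the picture. A call takes as long as a camera call. They do not tell look-alikes from the thing itself.
- ctrl.masks_of(camera, thing): "region" (400x640 bool, what is visible of it) and "at" ([column, row] in pixels, amid what is visible of it).
The state is a dict: "time": time; "qpos": joint angles; "dq": joint speeds; "joint_efforts": joint torques, N m; "eef_pos": TCP position; "tcp_rot": TCP orientation; "contact_force": force on the tool from outside, world axes, zero at the start; "wrist_torque": the same for the moment, N m; "opening": opening from 0.0 (shut) to 1.0 (fully open).
Only numpy, scipy, OpenCV 4.12 (cv2) and the standard library are available. Lean on these libraries where they do the work, as an engineer would, in place of code of your own. Each camera call takes 0.05 s, during which the arm holds its last target.

### The job

Two identical small fraction collectors stand on the bench, both left open; get the one whose drawer holds the rack of test tubes ready for its run. Push its drawer fully home with the fingertips, without slamming it, and then push the sliding hatch on its roof fully shut. Lift nothing, leave the tubes standing in the drawer, and leave the empty collector and the other things on the bench as they are.

Things in the scene. Friction and masses are not known exactly. Their poses are not given: they have to be found in the camera images.
- loaded: the collector to close: fixed white box, 200 deep (x), 200 wide (y), 140 mm high, on the left or right of the bench, turned up to 0.2 rad; a 45 deep, 30 mm high control strip on the far edge of its roof. Origin: centre of its underside; x points from its drawer side to its back, y to its left, z up. Roof opening under the hatch: x -80 to +10, y -80 to 0 mm
- loaded_drawer (a joint): how far its drawer is pulled out, m: 0 fully home, 0.05 to 0.08 at the start; grows along the collector's -x. It slides stiffly (about 1.5 N, stays where it is left) and stops hard at 0. It weighs about 0.6 kg, plus the rack
- loaded_lip (a point): centre of the near (-x) face of the black finger lip on its grey drawer front, the place to push towards +x; axes as the collector. Lip 100 long (y), 14 high, standing 14 mm out from the front panel (196 wide, 11 to 129 mm above the bench). The point lies 118 mm above the bench and, with the drawer home, 126 mm in -x of the collector's origin
- loaded_hatch (a joint): how far its roof hatch is open, m: 0 fully shut, 0.05 to 0.08 at the start; grows along the collector's +y. It slides stiffly (about 1.2 N, staying where it is left) and stops hard at 0
- loaded_tab (a point): centre of the outer (+y) face of the black upright tab on the clear, grey-framed hatch, the place to push towards -y; axes as the collector. Tab 60 long (x), 8 thick, from 146 (plate top) to 168 mm above the bench; the bare roof beyond is 140 mm high, the plate ends 2 mm beyond the face. With the hatch shut the point lies at x -35, y +4, z 157 mm from the origin
- rack_center (a point): white tube rack with 20 glass tubes, 110 x 150 x 98 mm high, standing loose in the loaded drawer with up to 45 mm of play along it; the point is at its middle, 50 mm above its underside. To be left standing there
- empty: the other collector, of the same shape, with its drawer (no tubes) and hatch also open; they must stay as they are. Origin and axes as those of the first
- empty_lip (a point): the empty collector's drawer lip, near face, as on the first; must stay
- empty_tab (a point): the empty collector's hatch tab, outer face, as on the first; must stay
- amber_bottle: loose amber reagent bottle, 64 mm across, 150 high, off to the left; origin at the centre of its underside; must stay
- beaker: loose white beaker, 70 mm across, 90 high, off to the right; origin at the centre of its underside; must stay
- jar: loose small jar, 40 mm across, 50 high, standing to the right, in front of the right-hand collector; origin at the centre of its underside; must stay
Mind the look-alikes: they are no part of the job. Leave any black or brown look-alike of the part that bears rack_center alone.

How it is judged:
By the outcome, as a careful person would: the job done as asked, in the order asked, and still so for the second after the job is handed in, with the robot touching nothing.
It also fails if it takes over 43 s, if anything falls off the work surface, if the arm or the gripper's body presses on something with over 40 N, if the wrist force passes 120 N, or if a joint passes its speed limit or range.

## Working session

There is one attempt and no reset: what is moved stays moved. The work goes in short steps, Python scripts to look and compute and a tool call to move; the robot and the scene stay as the last step left them, time stands still between calls to the robot, and variables do not carry over. Pictures are saved under pics/ and viewed, and the job is handed in when it is done.

Besides the shell and the picture viewer there is one more tool, called after "Request:" as name(argument=value, ...) on one line, values as JSON. arm_command: Moves the arm, as the interface text tells. Shifts and turns lie within -1 to 1; 1 stands for 0.3 m of shift or 30 degrees of turn. Its arguments: {"type":"object","properties":{"steps":{"type":"array","items":{"type":"object","properties":{"hand":{"type":"number"},"travel":{"type":"array","items":{"type":"number","minimum":-1,"maximum":1}},"rotation":{"type":"array","items":{"type":"number","minimum":-1,"maximum":1}}}}},"grip_force":{"type":"number"}},"required":["steps"]}

```bash
mkdir -p pics; ls
cat > h.py <<'E'
import numpy as np, cv2, pickle
from scipy.spatial.transform import Rotation as R
from plant import ctrl
E
python3 - <<'E'
from h import *
s=ctrl.get_state(); print({k:np.round(v,3) for k,v in s.items()})
for c in ("scene","top"):
    im,d=ctrl.read_camera(c); cv2.imwrite(f"pics/{c}0.png",im); np.savez(f"{c}0.npz",im=im,d=d)
    p=ctrl.camera_params(c); print(c,p)
print(ctrl.camera_params("wrist"))
E
```

```text
pics
{'time': np.float64(0.0), 'qpos': array([ 1.004,  0.287,  1.578,  0.   ,  1.279, -0.15 ]), 'dq': array([ 0.001,  0.002,  0.001, -0.001, -0.002,  0.001]), 'joint_efforts': array([-1.0000e-03, -4.0600e+01, -2.9262e+01, -0.0000e+00,  6.0000e-03,
        0.0000e+00]), 'eef_pos': array([0.273, 0.617, 0.255]), 'tcp_rot': array([ 0.693, -0.147,  0.146, -0.691]), 'contact_force': array([-0.346, -0.485,  0.509]), 'wrist_torque': array([-0.001, -0.027,  0.04 ]), 'opening': np.float64(0.998)}
scene {'fx': 436.6558036836017, 'fy': 436.6558036836017, 'cx': 317.3497265062155, 'cy': 198.3362707626686, 'extrinsics': array([[ 0.86824733, -0.29374905,  0.39982255,  0.06404501],
       [-0.49606755, -0.526954  ,  0.69009888, -0.78745274],
       [ 0.0079722 , -0.7975155 , -0.60324578,  0.83107203],
       [ 0.        ,  0.        ,  0.        ,  1.        ]])}
top {'fx': 390.6199492525473, 'fy': 390.6199492525473, 'cx': 319.95785760319126, 'cy': 203.33181174618156, 'extrinsics': array([[ 0.01135671, -0.99518475,  0.09735678,  0.38458549],
       [-0.99991161, -0.01062929,  0.00798712,  0.00604852],
       [-0.00691383, -0.09743888, -0.9952175 ,  1.17823242],
       [ 0.        ,  0.        ,  0.        ,  1.        ]])}
{'fx': 300.27533417482186, 'fy': 300.27533417482186, 'cx': 321.8214630167296, 'cy': 205.660863281694, 'tool_from_camera': array([[ 1.03012554e-04,  9.57313421e-01,  2.89051905e-01,
        -7.38538450e-02],
       [-6.56740307e-04, -2.89051780e-01,  9.57313239e-01,
        -1.18549981e-01],
       [ 9.99999779e-01, -2.88447319e-04,  5.98930348e-04,
         3.01939224e-05],
       [ 0.00000000e+00,  0.00000000e+00,  0.00000000e+00,
         1.00000000e+00]])}
```

View pics/scene0.png

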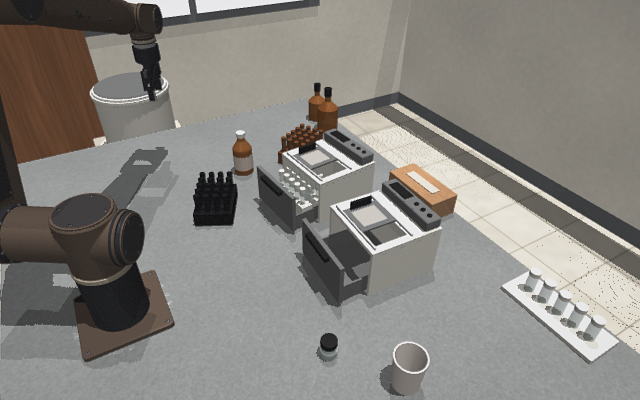

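View pics/top0.png

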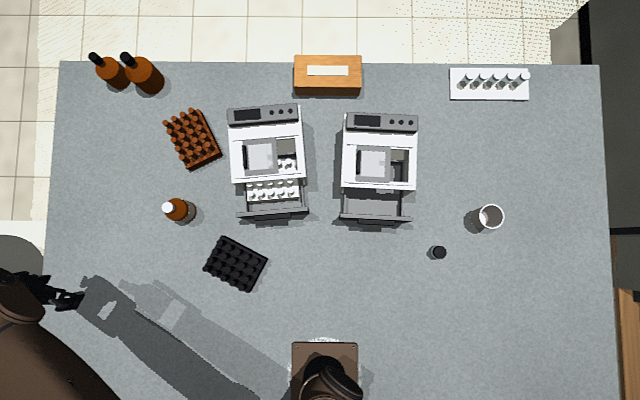

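The white rack with tubes is in the left collector's drawer, at top (272,190) and scene (295,185). Things it could be taken for are the right collector's empty drawer at top (375,203), the black rack at (235,263) and the brown rack at (192,138). I choose the left collector and will check that in a crop.

```bash
cat >> h.py <<'E'
def cloud(c,d):
    p=ctrl.camera_params(c); v,u=np.mgrid[0:400,0:640]
    P=np.stack([(u-p['cx'])/p['fx']*d,(v-p['cy'])/p['fy']*d,d],-1)
    T=p['extrinsics']; return P@T[:3,:3].T+T[:3,3]
E
python3 - <<'E'
from h import *
z=np.load("top0.npz"); im=z['im']; W=cloud("top",z['d'])
a=cv2.resize(im[95:230,215:315],None,fx=4.4,fy=4.4,interpolation=cv2.INTER_CUBIC)
cv2.imwrite("pics/crop.png",a)
for c in ("top","scene"):
    Wc=cloud(c,np.load(f"{c}0.npz")['d'])
    for n in ("loaded","loaded_lip","loaded_tab","rack_center","empty","empty_lip","empty_tab","loaded_drawer","loaded_hatch"):
        for m in ctrl.masks_of(c,n)[:3]:
            r=m['region']; P=Wc[r]
            if len(P)==0: continue
            print(c,n,round(m['score'],2),np.round(m['at']),r.sum(),np.round(np.median(P,0),3),np.round(np.percentile(P,3,axis=0),3),np.round(np.percentile(P,97,axis=0),3))
print(ctrl.get_state()['time'])
E
```

```text
top loaded 0.91 [270. 148.] 6791 [0.634 0.162 0.141] [0.452 0.065 0.007] [0.737 0.256 0.172]
top loaded_lip 0.62 [278. 205.] 1416 [0.483 0.135 0.051] [0.446 0.064 0.009] [0.639 0.235 0.131]
top loaded_lip 0.48 [489. 214.] 690 [ 0.462 -0.474  0.054] [ 0.43  -0.492  0.001] [ 0.492 -0.428  0.092]
top loaded_tab 0.69 [257. 154.] 1239 [0.611 0.179 0.145] [0.565 0.134 0.141] [0.656 0.22  0.168]
top rack_center 0.72 [232. 262.] 2217 [0.32  0.254 0.047] [0.255 0.183 0.011] [0.386 0.326 0.101]
top rack_center 0.65 [281. 191.] 1346 [0.536 0.136 0.06 ] [0.502 0.084 0.024] [0.611 0.219 0.134]
top rack_center 0.65 [190. 139.] 2172 [0.675 0.388 0.055] [0.605 0.328 0.01 ] [0.754 0.454 0.1  ]
top empty 0.88 [376. 163.] 7959 [ 0.593 -0.14   0.14 ] [ 0.445 -0.235  0.009] [ 0.716 -0.046  0.172]
top empty 0.69 [371. 203.] 2497 [ 0.498 -0.151  0.015] [ 0.436 -0.223  0.009] [ 0.615 -0.053  0.131]
top empty_lip 0.56 [369. 202.] 2463 [ 0.498 -0.152  0.015] [ 0.439 -0.223  0.009] [ 0.616 -0.053  0.131]
top empty_tab 0.83 [371. 161.] 1322 [ 0.594 -0.124  0.146] [ 0.547 -0.17   0.14 ] [ 0.643 -0.08   0.168]
to
[... 1014 characters left out ...]
2. 258.] 3555 [ 0.48  -0.14   0.038] [ 0.436 -0.232  0.01 ] [ 0.625 -0.053  0.129]
scene empty_tab 0.67 [320. 172.] 6218 [0.61  0.108 0.124] [0.452 0.053 0.013] [0.744 0.262 0.171]
scene empty_tab 0.64 [371. 215.] 1083 [ 0.594 -0.122  0.145] [ 0.55  -0.17   0.142] [ 0.642 -0.083  0.167]
scene empty_tab 0.48 [281. 203.] 1552 [0.464 0.107 0.067] [0.447 0.05  0.014] [0.549 0.234 0.129]
scene loaded_drawer 0.8 [281. 203.] 1537 [0.464 0.107 0.069] [0.447 0.049 0.015] [0.549 0.233 0.129]
scene loaded_hatch 0.74 [313. 157.] 657 [0.61  0.183 0.145] [0.567 0.131 0.142] [0.657 0.22  0.167]
scene loaded_hatch 0.61 [339. 260.] 3655 [ 0.481 -0.14   0.037] [ 0.436 -0.232  0.01 ] [ 0.606 -0.051  0.129]
1.0
```

View pics/crop.png

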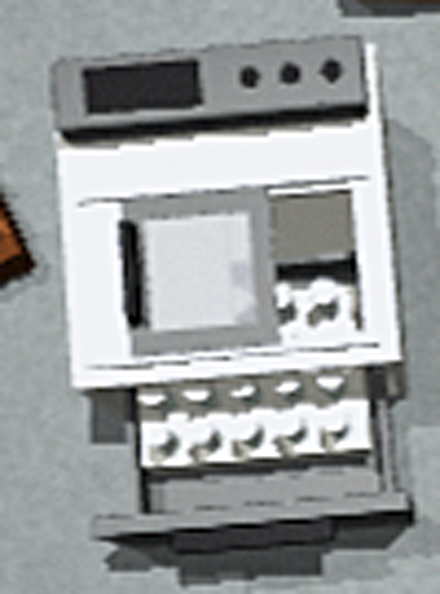

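The crop shows white tubes and rack in the left collector's drawer, with its lip at crop (250,537) and its tab at crop (130,270). Next I fit its pose.

Run:
```python
from h import *
for c in ("top","scene"):
    W=cloud(c,np.load(f"{c}0.npz")['d']).reshape(-1,3)
    roi=(W[:,0]>.4)&(W[:,0]<.8)&(W[:,1]>.03)&(W[:,1]<.29)
    P=W[roi]; Q=P[(P[:,2]>.137)&(P[:,2]<.175)]
    # drop outliers
    r=cv2.minAreaRect((Q[:,:2]*1000).astype(np.float32)); print(c,r)
    S=P[(P[:,2]>.165)&(P[:,2]<.175)&(P[:,0]>.67)]
    print(' strip',cv2.minAreaRect((S[:,:2]*1000).astype(np.float32)),len(S))
    ang=r[2]; ang=(ang+45)%90-45; yaw=np.radians(ang)
    o=np.array(r[0])/1000; print(' o',o,'yaw',yaw)
    c_,s_=np.cos(yaw),np.sin(yaw); L=P.copy(); d=P[:,:2]-o; L[:,0]=c_*d[:,0]+s_*d[:,1]; L[:,1]=-s_*d[:,0]+c_*d[:,1]
    T=L[(L[:,2]>.152)&(L[:,2]<.172)&(L[:,0]<.02)]; print(' tab',len(T),np.percentile(T,[2,50,98],axis=0).round(4).tolist())
    D=L[(L[:,2]>.1)&(L[:,2]<.135)&(L[:,0]<-.11)]; print(' front',len(D),np.percentile(D,[2,10,50,98],axis=0).round(4).tolist())
    D=L[(L[:,2]>.109)&(L[:,2]<.127)&(L[:,0]<-.11)&(abs(L[:,1])<.045)]; print(' lip',len(D),np.percentile(D,[1,5,10,50],axis=0).round(4).tolist())
```

```text
top ((647.2598266601562, 165.04745483398438), (200.26744079589844, 200.1972198486328), 5.6665544509887695)
 strip ((722.133056640625, 172.26144409179688), (45.75395584106445, 189.8150177001953), 5.982739448547363) 1135
 o [0.64725983 0.16504745] yaw 0.09890003241329368
 tab 92 [[-0.0644, 0.0528, 0.153], [-0.0353, 0.0556, 0.1668], [-0.0075, 0.0605, 0.1711]]
 front 712 [[-0.204, -0.0903, 0.1064], [-0.1999, -0.0626, 0.1101], [-0.186, 0.0002, 0.126], [-0.1215, 0.0899, 0.1322]]
 lip 252 [[-0.2044, -0.0428, 0.1092], [-0.2041, -0.0357, 0.11], [-0.2031, -0.0319, 0.1107], [-0.1929, 0.0014, 0.1237]]
scene ((648.6428833007812, 164.7018280029297), (202.15940856933594, 207.68353271484375), 6.104846954345703)
 strip ((724.6121826171875, 170.42813110351562), (48.192771911621094, 191.44981384277344), 5.606064319610596) 489
 o [0.64864288 0.16470183] yaw 0.10654967968368047
 tab 100 [[-0.0628, 0.0513, 0.1533], [-0.0337, 0.0547, 0.1625], [-0.0052, 0.0618, 0.1695]]
 front 660 [[-0.2038, -0.0958, 0.1013], [-0.2018, -0.0815, 0.1057], [-0.188, -0.0146, 0.1213], [-0.1212, 0.092, 0.1305]]
 lip 213 [[-0.205, -0.0442, 0.1092], [-0.2039, -0.0398, 0.1101], [-0.2035, -0.0357, 0.1107], [-0.1952, -0.0005, 0.1231]]
```

```bash
cat >> h.py <<'E'
O=np.array([.6475,.165,0]); YAW=.101
XH=np.array([np.cos(YAW),np.sin(YAW),0]); YH=np.array([-np.sin(YAW),np.cos(YAW),0])
def loc(p): d=np.asarray(p)-O; return np.array([d@XH,d@YH,d[2]])
def wor(l): return O+l[0]*XH+l[1]*YH+np.array([0,0,l[2]])
def plan(target_local,tx_dir):
    """shift in tool units, rotvec units to make tool y down and tool x along tx_dir"""
    s=ctrl.get_state(); r=R.from_quat(s['tcp_rot']); p=s['eef_pos']
    y=np.array([0,0,-1.]); x=tx_dir; z=np.cross(x,y); Rt=R.from_matrix(np.stack([x,y,z],1))
    d=wor(target_local)-p
    print('t',s['time'],'p',p.round(4),'loc',loc(p).round(4),'q',s['qpos'].round(2),'F',s['contact_force'].round(1),'op',round(s['opening'],2))
    print('R\n',r.as_matrix().round(3))
    print('shift tool m',r.inv().apply(d).round(4),'units',(r.inv().apply(d)/.3).round(3),'rot deg',np.degrees((r.inv()*Rt).as_rotvec()).round(2))
E
python3 - <<'E'
from h import *
for x in (XH,-XH,YH,-YH): plan([-.245,0,.25],x)
E
```

```text
t 1.0 p [0.2732 0.6172 0.2564] loc [-0.3268  0.4876  0.2564] q [ 1.    0.29  1.58 -0.    1.28 -0.15] F [-0.4  0.3 -0.4] op 1.0
R
 [[ 0.914  0.     0.405]
 [-0.405  0.     0.914]
 [ 0.    -1.     0.   ]]
shift tool m [ 0.3124  0.0063 -0.3832] units [ 1.041  0.021 -1.277] rot deg [ -0.   -29.67   0.  ]
t 1.0 p [0.2732 0.6172 0.2564] loc [-0.3268  0.4876  0.2564] q [ 1.    0.29  1.58 -0.    1.28 -0.15] F [-0.4  0.3 -0.4] op 1.0
R
 [[ 0.914  0.     0.405]
 [-0.405  0.     0.914]
 [ 0.    -1.     0.   ]]
shift tool m [ 0.3124  0.0063 -0.3832] units [ 1.041  0.021 -1.277] rot deg [ -0.   150.33  -0.  ]
t 1.0 p [0.2732 0.6172 0.2564] loc [-0.3268  0.4876  0.2564] q [ 1.    0.29  1.58 -0.    1.28 -0.15] F [-0.4  0.3 -0.4] op 1.0
R
 [[ 0.914  0.     0.405]
 [-0.405  0.     0.914]
 [ 0.    -1.     0.   ]]
shift tool m [ 0.3124  0.0063 -0.3832] units [ 1.041  0.021 -1.277] rot deg [   0.   -119.67    0.  ]
t 1.0 p [0.2732 0.6172 0.2564] loc [-0.3268  0.4876  0.2564] q [ 1.    0.29  1.58 -0.    1.28 -0.15] F [-0.4  0.3 -0.4] op 1.0
R
 [[ 0.914  0.     0.405]
 [-0.405  0.     0.914]
 [ 0.    -1.     0.   ]]
shift tool m [ 0.3124  0.0063 -0.3832] units [ 1.041  0.021 -1.277] rot deg [-0.   60.33  0.  ]
```

Request:
arm_command(steps=[{"hand": 0, "travel": [0, 0, 0], "rotation": [0, -0.25, 0]}, {"hand": 0, "travel": [0, 0, 0], "rotation": [0, -0.25, 0]}, {"hand": 0, "travel": [0, 0, 0], "rotation": [0, -0.25, 0]}, {"hand": 0, "travel": [0, 0, 0], "rotation": [0, -0.24, 0]}, {"hand": 0, "travel": [0.027, 0, -0.163], "rotation": [0, 0, 0]}, {"hand": 0, "travel": [0.027, 0, -0.163], "rotation": [0, 0, 0]}, {"hand": 0, "travel": [0.027, 0, -0.163], "rotation": [0, 0, 0]}, {"hand": 0, "travel": [0.027, 0, -0.163], "rotation": [0, 0, 0]}, {"hand": 0, "travel": [0.027, 0, -0.163], "rotation": [0, 0, 0]}, {"hand": 0, "travel": [0.027, 0, -0.163], "rotation": [0, 0, 0]}, {"hand": 0, "travel": [0.027, 0, -0.163], "rotation": [0, 0, 0]}, {"hand": 0, "travel": [0.027, 0, -0.163], "rotation": [0, 0, 0]}], grip_force=40)

```text
time: 2.5
eef_pos: [0.3869, 0.2285, 0.2571]
tcp_rot: [-0.705, -0.047, 0.043, 0.706]
contact_force: [0.3, 0.6, -0.4]
opening: -0.0
```

Run:
```python
from h import *
plan([-.24,0,.25],XH)
im,d=ctrl.read_camera("wrist"); cv2.imwrite("pics/w1.png",im)
```

```text
t 2.5 p [0.3869 0.2285 0.2571] loc [-0.2528  0.0895  0.2571] q [ 0.31 -0.24  2.11  0.    1.26 -1.39] F [ 0.3  0.6 -0.4] op -0.0
R
 [[ 0.992  0.005 -0.126]
 [ 0.126  0.002  0.992]
 [ 0.005 -1.     0.001]]
shift tool m [ 0.0105  0.007  -0.0898] units [ 0.035  0.023 -0.299] rot deg [-0.09  1.45  0.31]
```

View wrist.

View pics/w1.png

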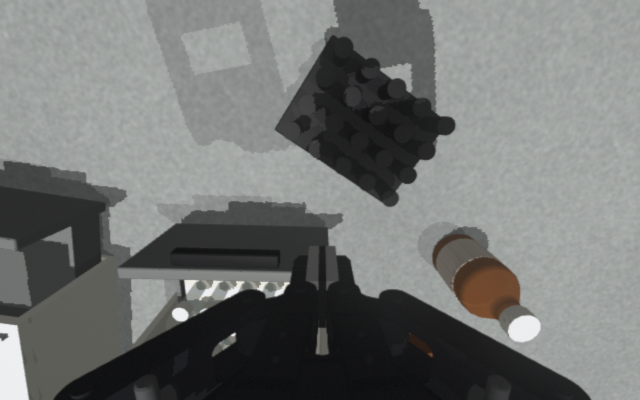

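Request:
arm_command(steps=[{"hand": 0, "travel": [0.017, 0.01, -0.15], "rotation": [0, 0.05, 0]}, {"hand": 0, "travel": [0.017, 0.01, -0.15], "rotation": [0, 0, 0]}, {"hand": 0, "travel": [0, 0.08, 0], "rotation": [0, 0, 0]}, {"hand": 0, "travel": [0, 0.08, 0], "rotation": [0, 0, 0]}])

```text
time: 3.05
eef_pos: [0.4119, 0.1312, 0.2061]
tcp_rot: [0.707, 0.038, -0.026, -0.706]
contact_force: [-0.7, 0.4, -0.2]
opening: 0.001
```

Run:
```python
from h import *
plan([-.225,0,.137],XH)
im,d=ctrl.read_camera("wrist"); cv2.imwrite("pics/w2.png",im)
```

```text
t 3.05 p [0.4119 0.1312 0.2061] loc [-0.2378 -0.0099  0.2061] q [ 0.07 -0.23  2.2  -0.    1.16 -1.59] F [-0.7  0.4 -0.2] op 0.0
R
 [[ 0.996  0.016 -0.091]
 [ 0.091 -0.001  0.996]
 [ 0.016 -1.    -0.003]]
shift tool m [0.0116 0.0693 0.0102] units [0.039 0.231 0.034] rot deg [ 0.17 -0.57  0.92]
```

View pics/w2.png

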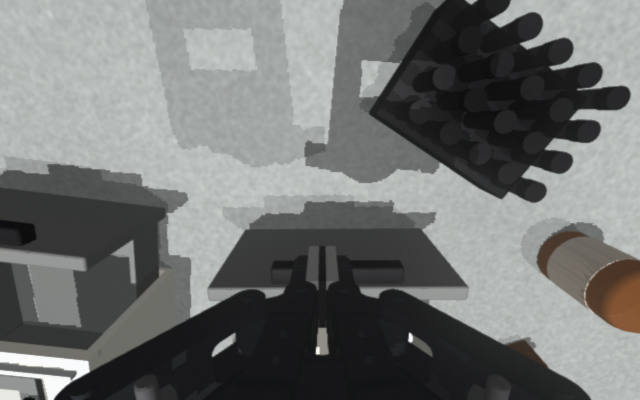

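Request:
arm_command(steps=[{"hand": 0, "travel": [0, 0.08, 0.015], "rotation": [0, -0.02, 0.03]}, {"hand": 0, "travel": [0, 0.08, 0.015], "rotation": [0, 0, 0]}, {"hand": 0, "travel": [0, 0.08, 0], "rotation": [0, 0, 0]}, {"hand": 0, "travel": [0.02, 0, 0], "rotation": [0, 0, 0]}, {"hand": 0, "travel": [0.02, 0, 0], "rotation": [0, 0, 0]}])

```text
time: 3.72
eef_pos: [0.423, 0.1419, 0.132]
tcp_rot: [0.707, 0.035, -0.037, -0.705]
contact_force: [-0.1, -0.7, 0.6]
opening: -0.001
```

Run:
```python
from h import *
plan([-.215,0,.134],XH)
im,d=ctrl.read_camera("wrist"); cv2.imwrite("pics/w3.png",im)
im,d=ctrl.read_camera("scene"); cv2.imwrite("pics/s3.png",cv2.resize(im[120:280,180:400],None,fx=3,fy=3))
```

```text
t 3.725 p [0.423  0.1419 0.132 ] loc [-0.2256 -0.0003  0.132 ] q [ 0.1  -0.08  2.22 -0.    1.   -1.57] F [-0.1 -0.7  0.6] op -0.0
R
 [[ 0.995 -0.002 -0.102]
 [ 0.102 -0.003  0.995]
 [-0.002 -1.    -0.003]]
shift tool m [ 0.0106 -0.002   0.0003] units [ 0.035 -0.007  0.001] rot deg [ 0.18  0.09 -0.13]
```

View pics/w3.png

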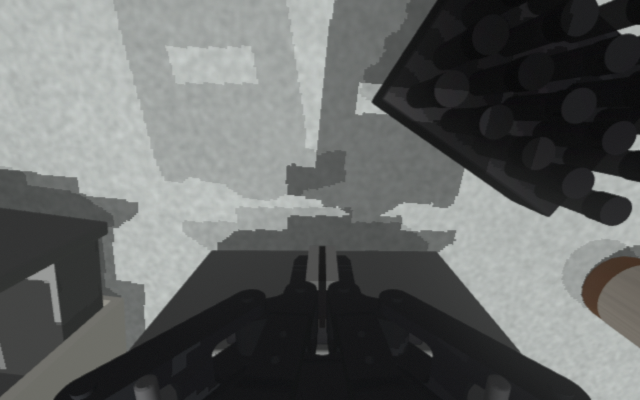

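View pics/s3.png

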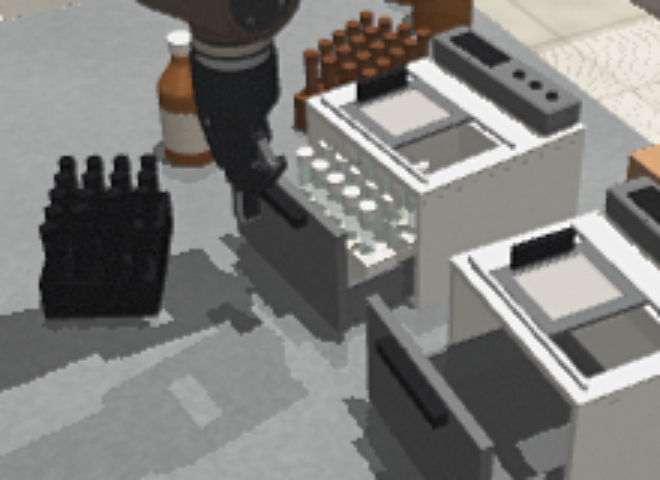

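Request:
arm_command(steps=[{"hand": 0, "travel": [0.01, 0, 0], "rotation": [0, 0, 0]}, {"hand": 0, "travel": [0.01, 0, 0], "rotation": [0, 0, 0]}, {"hand": 0, "travel": [0.01, 0, 0], "rotation": [0, 0, 0]}, {"hand": 0, "travel": [0.01, 0, 0], "rotation": [0, 0, 0]}, {"hand": 0, "travel": [0.012, 0, 0], "rotation": [0, 0, 0]}, {"hand": 0, "travel": [0.012, 0, 0], "rotation": [0, 0, 0]}, {"hand": 0, "travel": [0.015, 0, 0], "rotation": [0, 0, 0]}, {"hand": 0, "travel": [0.015, 0, 0], "rotation": [0, 0, 0]}, {"hand": 0, "travel": [0.015, 0, 0], "rotation": [0, 0, 0]}, {"hand": 0, "travel": [0.015, 0, 0], "rotation": [0, 0, 0]}])

```text
time: 5.08
eef_pos: [0.4627, 0.1458, 0.1337]
tcp_rot: [0.707, 0.035, -0.037, -0.705]
contact_force: [-1.3, -0.3, 0.9]
opening: -0.003
```

Run:
```python
from h import *
plan([-.137,0,.134],XH)
im,d=ctrl.read_camera("scene"); cv2.imwrite("pics/s4.png",cv2.resize(im[120:280,180:400],None,fx=3,fy=3))
```

```text
t 5.075 p [0.4627 0.1458 0.1337] loc [-0.1858 -0.0005  0.1337] q [ 0.1   0.01  2.13 -0.    1.01 -1.57] F [-1.3 -0.3  0.9] op -0.0
R
 [[ 0.995 -0.002 -0.102]
 [ 0.102 -0.004  0.995]
 [-0.003 -1.    -0.003]]
shift tool m [ 0.0488 -0.0004  0.0004] units [ 0.163 -0.001  0.001] rot deg [ 0.2   0.08 -0.15]
```

View pics/s4.png

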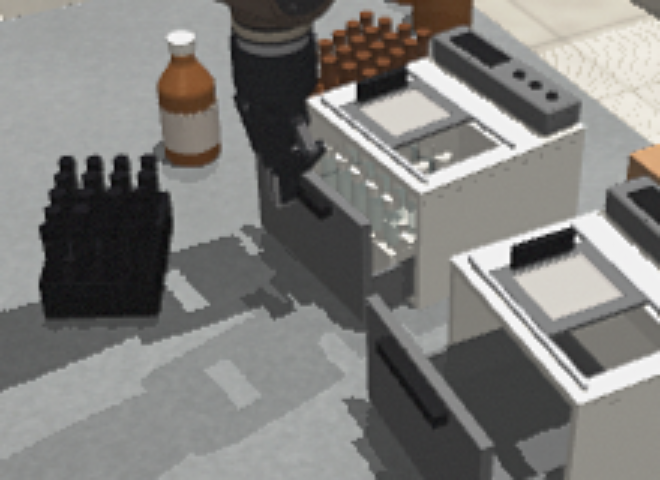

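The drawer has moved in with the tubes upright and the force about 1.3 N. About 49 mm remain.

Request:
arm_command(steps=[{"hand": 0, "travel": [0.012, 0, 0], "rotation": [0, 0, 0]}, {"hand": 0, "travel": [0.015, 0, 0], "rotation": [0, 0, 0]}, {"hand": 0, "travel": [0.015, 0, 0], "rotation": [0, 0, 0]}, {"hand": 0, "travel": [0.015, 0, 0], "rotation": [0, 0, 0]}, {"hand": 0, "travel": [0.015, 0, 0], "rotation": [0, 0, 0]}, {"hand": 0, "travel": [0.015, 0, 0], "rotation": [0, 0, 0]}, {"hand": 0, "travel": [0.015, 0, 0], "rotation": [0, 0, 0]}, {"hand": 0, "travel": [0.012, 0, 0], "rotation": [0, 0, 0]}, {"hand": 0, "travel": [0.01, 0, 0], "rotation": [0, 0, 0]}, {"hand": 0, "travel": [0.007, 0, 0], "rotation": [0, 0, 0]}])

```text
time: 6.38
eef_pos: [0.5052, 0.15, 0.1336]
tcp_rot: [0.707, 0.036, -0.037, -0.705]
contact_force: [-1.5, 0.2, 1.7]
opening: -0.001
```

Run:
```python
from h import *
plan([-.137,0,.134],XH)
```

```text
t 6.375 p [0.5052 0.15   0.1336] loc [-0.1431 -0.0005  0.1336] q [ 0.1   0.1   2.03 -0.    1.01 -1.57] F [-1.5  0.2  1.7] op -0.0
R
 [[ 0.995 -0.001 -0.102]
 [ 0.102 -0.004  0.995]
 [-0.002 -1.    -0.004]]
shift tool m [ 0.0061 -0.0004  0.0005] units [ 0.02  -0.001  0.002] rot deg [ 0.2   0.07 -0.1 ]
```

About 6 mm to go, so I slow to about 1.5 mm per row.

Request:
arm_command(steps=[{"hand": 0, "travel": [0.005, 0, 0], "rotation": [0, 0, 0]}, {"hand": 0, "travel": [0.005, 0, 0], "rotation": [0, 0, 0]}, {"hand": 0, "travel": [0.005, 0, 0], "rotation": [0, 0, 0]}])

```text
time: 6.75
eef_pos: [0.5099, 0.1505, 0.1336]
tcp_rot: [0.707, 0.036, -0.037, -0.705]
contact_force: [-1.8, -2.1, 1.1]
opening: 0.001
```

Request:
arm_command(steps=[{"hand": 0, "travel": [0.004, 0, 0], "rotation": [0, 0, 0]}, {"hand": 0, "travel": [0.004, 0, 0], "rotation": [0, 0, 0]}])

```text
time: 7.0
eef_pos: [0.5124, 0.1508, 0.1336]
tcp_rot: [0.707, 0.036, -0.037, -0.705]
contact_force: [-1.5, -0.4, 1.1]
opening: -0.004
```

Request:
arm_command(steps=[{"hand": 0, "travel": [0.004, 0, 0], "rotation": [0, 0, 0]}])

```text
time: 7.12
eef_pos: [0.5136, 0.1509, 0.1336]
tcp_rot: [0.708, 0.036, -0.037, -0.705]
contact_force: [-1.9, -0.3, 0.6]
opening: 0.0
```

Request:
arm_command(steps=[{"hand": 0, "travel": [0.004, 0, 0], "rotation": [0, 0, 0]}])

```text
time: 7.25
eef_pos: [0.5143, 0.151, 0.1336]
tcp_rot: [0.708, 0.035, -0.038, -0.705]
contact_force: [-6.2, -1.4, 4.6]
opening: -0.001
```

Request:
arm_command(steps=[{"hand": 0, "travel": [0.004, 0, 0], "rotation": [0, 0, 0]}, {"hand": 0, "travel": [0.004, 0, 0], "rotation": [0, 0, 0]}])

```text
time: 7.5
eef_pos: [0.5144, 0.151, 0.1334]
tcp_rot: [0.708, 0.032, -0.041, -0.704]
contact_force: [-5.4, -0.9, 4.7]
opening: -0.003
```

Run:
```python
from h import *
plan([-.137,0,.134],XH)
im,d=ctrl.read_camera("scene"); cv2.imwrite("pics/s5.png",cv2.resize(im[120:280,180:400],None,fx=3,fy=3))
```

```text
t 7.5 p [0.5144 0.151  0.1334] loc [-0.1338 -0.0005  0.1334] q [ 0.1   0.13  2.01 -0.    1.02 -1.57] F [-5.4 -0.9  4.7] op -0.0
R
 [[ 0.995 -0.012 -0.103]
 [ 0.103 -0.005  0.995]
 [-0.012 -1.    -0.004]]
shift tool m [-0.0032 -0.0006  0.0005] units [-0.011 -0.002  0.002] rot deg [ 0.23  0.11 -0.7 ]
```

View pics/s5.png

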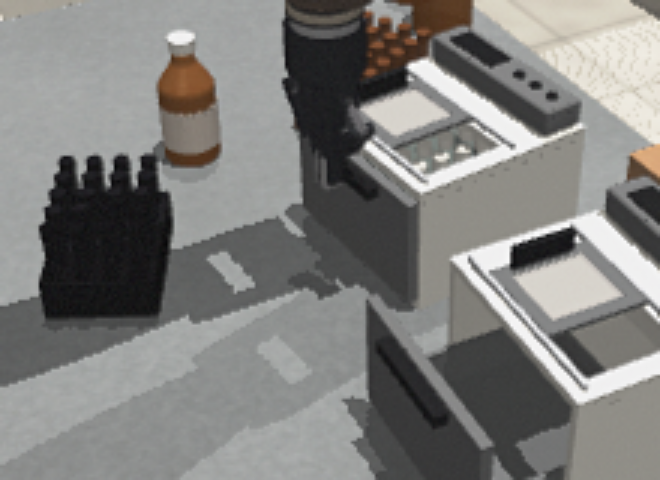

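The drawer front is flush with the box (crop 360,240), the force has risen to the stop, and the tubes are upright under the roof opening. I back off, lift and turn by 90 degrees.

Request:
arm_command(steps=[{"hand": 0, "travel": [-0.04, 0, 0], "rotation": [0, 0, 0]}, {"hand": 0, "travel": [-0.06, 0, 0], "rotation": [0, 0, -0.02]}, {"hand": 0, "travel": [0, -0.12, 0], "rotation": [0, 0, 0]}, {"hand": 0, "travel": [0, -0.12, 0], "rotation": [0, 0, 0]}, {"hand": 0, "travel": [0, -0.12, 0], "rotation": [0, 0, 0]}, {"hand": 0, "travel": [0, 0, 0.12], "rotation": [0, 0, 0]}, {"hand": 0, "travel": [0, 0, 0.12], "rotation": [0, 0, 0]}, {"hand": 0, "travel": [0, 0, 0.12], "rotation": [0, 0, 0]}, {"hand": 0, "travel": [0, 0, 0], "rotation": [0, 0.34, 0]}, {"hand": 0, "travel": [0, 0, 0], "rotation": [0, 0.34, 0]}, {"hand": 0, "travel": [0, 0, 0], "rotation": [0, 0.34, 0]}, {"hand": 0, "travel": [0, 0, 0], "rotation": [0, 0.34, 0]}, {"hand": 0, "travel": [0, 0, 0], "rotation": [0, 0.34, 0]}, {"hand": 0, "travel": [0, 0, 0], "rotation": [0, 0.34, 0]}, {"hand": 0, "travel": [0, 0, 0], "rotation": [0, 0.34, 0]}, {"hand": 0, "travel": [0, 0, 0], "rotation": [0, 0.34, 0]}, {"hand": 0, "travel": [0, 0, 0], "rotation": [0, 0.34, 0]}])

```text
time: 9.68
eef_pos: [0.4702, 0.2608, 0.2438]
tcp_rot: [-0.496, 0.49, -0.5, 0.513]
contact_force: [0.7, 0.5, -0.8]
opening: 0.002
```

Run:
```python
from h import *
plan([-.035,.105,.235],-YH)
for c in ("top","scene"):
    im,d=ctrl.read_camera(c); cv2.imwrite(f"pics/{c}6.png",im); np.savez(f"{c}6.npz",im=im,d=d)
    W=cloud(c,d).reshape(-1,3); L=np.stack([(W-O)@XH,(W-O)@YH,W[:,2]],1)
    T=L[(L[:,2]>.155)&(L[:,2]<.172)&(abs(L[:,0]+.035)<.04)&(L[:,1]>0)&(L[:,1]<.09)]; print(c,len(T),np.percentile(T,[2,50,98],axis=0).round(4).tolist())
    D=L[(L[:,2]>.109)&(L[:,2]<.127)&(L[:,0]<-.1)&(L[:,0]>-.22)&(abs(L[:,1])<.045)]; print(c,len(D),np.percentile(D,[2,50,98],axis=0).round(4).tolist())
im,d=ctrl.read_camera("wrist"); cv2.imwrite("pics/w6.png",im)
```

```text
t 9.675 p [0.4702 0.2608 0.2438] loc [-0.1668  0.1132  0.2438] q [ 0.32 -0.02  1.94 -0.    1.19  0.3 ] F [ 0.7  0.5 -0.8] op 0.0
R
 [[ 0.018  0.027  0.999]
 [-1.     0.008  0.018]
 [-0.008 -1.     0.028]]
shift tool m [-0.0026  0.0124  0.1317] units [-0.009  0.041  0.439] rot deg [-1.59 -4.74 -0.37]
top 87 [[-0.0646, 0.0528, 0.1557], [-0.0353, 0.0559, 0.1675], [-0.0054, 0.0609, 0.171]]
top 187 [[-0.1258, -0.043, 0.1144], [-0.1187, 0.0003, 0.1245], [-0.1027, 0.0426, 0.1268]]
scene 86 [[-0.0623, 0.0499, 0.1556], [-0.035, 0.054, 0.1639], [-0.0053, 0.0644, 0.1695]]
scene 160 [[-0.1249, -0.0437, 0.112], [-0.1198, -0.0022, 0.1234], [-0.1073, 0.0433, 0.1268]]
```

View pics/top6.png

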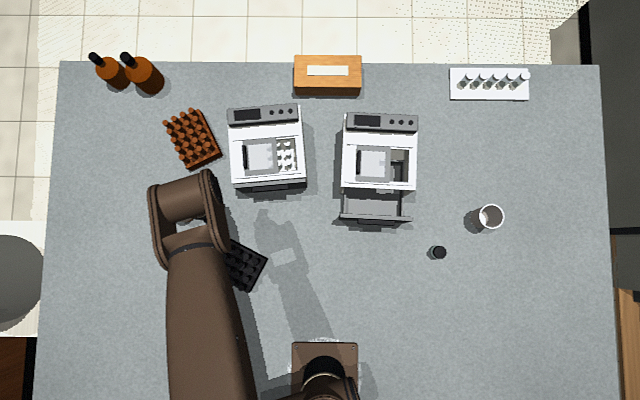

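View pics/w6.png

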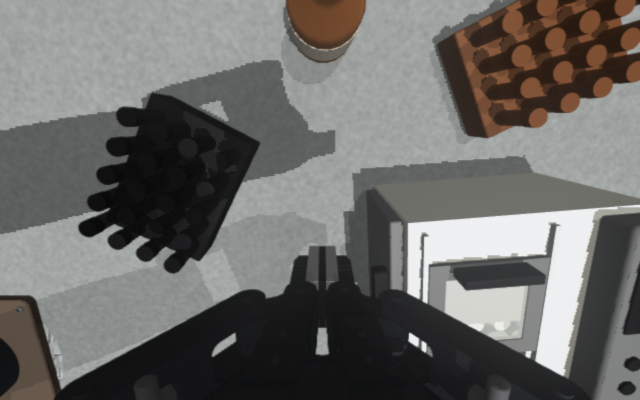

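The top view shows the drawer shut with its lip at the expected -126 mm, tubes visible through the roof opening, and the bottle and racks unmoved. The wrist view shows the tab at (497,275). I go to the tab's outer side.

Request:
arm_command(steps=[{"hand": 0, "travel": [0, 0, 0], "rotation": [-0.05, -0.16, 0]}, {"hand": 0, "travel": [0.01, 0, 0.146], "rotation": [0, 0, 0]}, {"hand": 0, "travel": [0.01, 0, 0.146], "rotation": [0, 0, 0]}, {"hand": 0, "travel": [0.01, 0, 0.146], "rotation": [0, 0, 0]}, {"hand": 0, "travel": [0, 0, 0], "rotation": [0, 0, 0]}])

```text
time: 10.45
eef_pos: [0.6045, 0.2683, 0.2432]
tcp_rot: [-0.529, 0.467, -0.465, 0.534]
contact_force: [-0.4, 0.2, -0.7]
opening: -0.002
```

Run:
```python
from h import *
plan([-.035,.1,.18],-YH)
im,d=ctrl.read_camera("wrist"); cv2.imwrite("pics/w7.png",im)
```

```text
t 10.45 p [0.6045 0.2683 0.2432] loc [-0.0324  0.1071  0.2432] q [0.26 0.26 1.63 0.01 1.24 0.13] F [-0.4  0.2 -0.7] op -0.0
R
 [[ 0.131  0.003  0.991]
 [-0.991  0.008  0.131]
 [-0.007 -1.     0.004]]
shift tool m [ 0.0074  0.0631 -0.003 ] units [ 0.025  0.21  -0.01 ] rot deg [-0.21  1.76 -0.42]
```

View pics/w7.png

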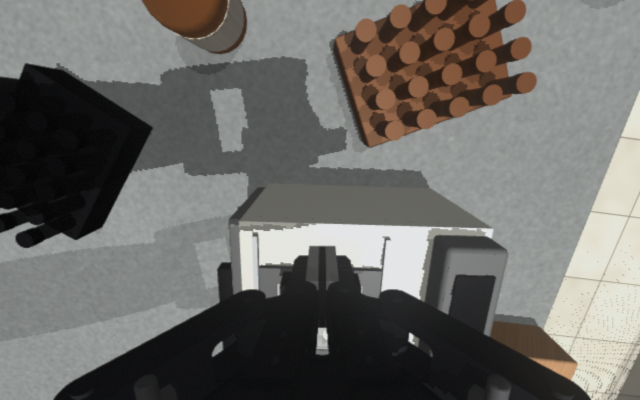

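Fingers sit centred on the hatch along its length, outside the tab. I descend so the tips reach about 155 mm.

Request:
arm_command(steps=[{"hand": 0, "travel": [0, 0.1, -0.005], "rotation": [0, 0.06, 0]}, {"hand": 0, "travel": [0, 0.1, -0.005], "rotation": [0, 0, 0]}, {"hand": 0, "travel": [0.01, 0.01, 0], "rotation": [0, 0, 0]}])

```text
time: 10.88
eef_pos: [0.5978, 0.2663, 0.1803]
tcp_rot: [-0.523, 0.474, -0.472, 0.529]
contact_force: [-0.3, -0.3, 0.0]
opening: 0.001
```

Run:
```python
from h import *
plan([-.035,.071,.18],-YH)
im,d=ctrl.read_camera("scene"); cv2.imwrite("pics/s8.png",cv2.resize(im[100:240,240:400],None,fx=4,fy=4))
```

```text
t 10.875 p [0.5978 0.2663 0.1803] loc [-0.0393  0.1058  0.1803] q [0.26 0.31 1.7  0.01 1.13 0.15] F [-0.3 -0.3  0. ] op 0.0
R
 [[ 0.106  0.003  0.994]
 [-0.994  0.009  0.106]
 [-0.008 -1.     0.004]]
shift tool m [0.0348 0.0001 0.0041] units [0.116 0.    0.014] rot deg [-0.23  0.28 -0.47]
```

View pics/s8.png

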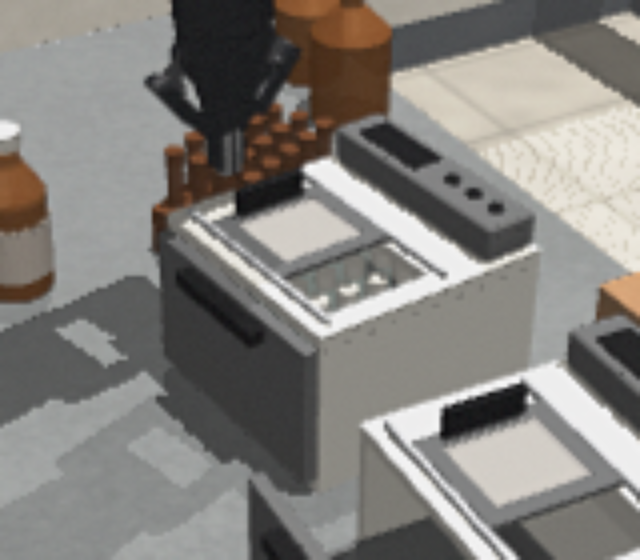

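Request:
arm_command(steps=[{"hand": 0, "travel": [0.04, 0, 0.007], "rotation": [0, 0, 0]}, {"hand": 0, "travel": [0.04, 0, 0.007], "rotation": [0, 0, 0]}, {"hand": 0, "travel": [0.015, 0, 0], "rotation": [0, 0, 0]}, {"hand": 0, "travel": [0.012, 0, 0], "rotation": [0, 0, 0]}, {"hand": 0, "travel": [0.012, 0, 0], "rotation": [0, 0, 0]}, {"hand": 0, "travel": [0.012, 0, 0], "rotation": [0, 0, 0]}, {"hand": 0, "travel": [0.012, 0, 0], "rotation": [0, 0, 0]}, {"hand": 0, "travel": [0.015, 0, 0], "rotation": [0, 0, 0]}, {"hand": 0, "travel": [0.015, 0, 0], "rotation": [0, 0, 0]}])

```text
time: 12.05
eef_pos: [0.6104, 0.213, 0.1869]
tcp_rot: [-0.519, 0.472, -0.473, 0.532]
contact_force: [-0.5, 1.6, 0.3]
opening: -0.003
```

Run:
```python
from h import *
plan([-.035,.015,.18],-YH)
im,d=ctrl.read_camera("scene"); cv2.imwrite("pics/s9.png",cv2.resize(im[100:240,240:400],None,fx=4,fy=4))
```

```text
t 12.05 p [0.6104 0.213  0.1869] loc [-0.0321  0.0515  0.1869] q [0.18 0.28 1.72 0.01 1.13 0.06] F [-0.5  1.6  0.3] op -0.0
R
 [[ 0.107  0.013  0.994]
 [-0.994  0.013  0.106]
 [-0.012 -1.     0.014]]
shift tool m [ 0.0365  0.0065 -0.0032] units [ 0.122  0.022 -0.011] rot deg [-0.81  0.33 -0.67]
```

View pics/s9.png

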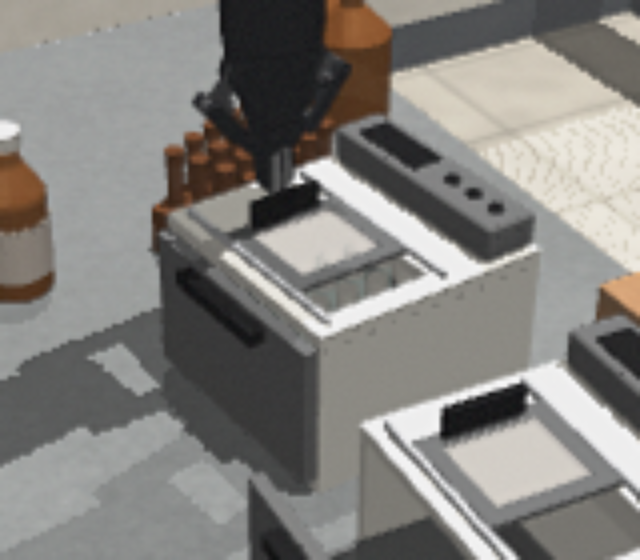

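The hatch is moving at 1.6 N, but the tips have drifted up 6 mm. I bring them down gently while pushing on.

Request:
arm_command(steps=[{"hand": 0, "travel": [0.01, 0.006, 0], "rotation": [-0.02, 0, -0.02]}, {"hand": 0, "travel": [0.01, 0.006, 0], "rotation": [0, 0, 0]}, {"hand": 0, "travel": [0.012, 0.004, 0], "rotation": [0, 0, 0]}, {"hand": 0, "travel": [0.012, 0, 0], "rotation": [0, 0, 0]}, {"hand": 0, "travel": [0.012, 0, 0], "rotation": [0, 0, 0]}])

```text
time: 12.72
eef_pos: [0.6128, 0.1947, 0.1822]
tcp_rot: [-0.525, 0.472, -0.474, 0.527]
contact_force: [-0.5, 1.5, 0.5]
opening: 0.005
```

Run:
```python
from h import *
plan([-.035,.015,.18],-YH)
```

```text
t 12.725 p [0.6128 0.1947 0.1822] loc [-0.0315  0.0331  0.1822] q [ 0.15  0.28  1.72 -0.    1.13  0.04] F [-0.5  1.5  0.5] op 0.0
R
 [[ 0.106  0.004  0.994]
 [-0.994  0.     0.106]
 [-0.    -1.     0.004]]
shift tool m [ 0.0181  0.0021 -0.0036] units [ 0.06   0.007 -0.012] rot deg [-0.22  0.31 -0.  ]
```

Request:
arm_command(steps=[{"hand": 0, "travel": [0.012, 0.002, 0], "rotation": [0, 0, 0]}, {"hand": 0, "travel": [0.012, 0.002, 0], "rotation": [0, 0, 0]}, {"hand": 0, "travel": [0.01, 0, 0], "rotation": [0, 0, 0]}, {"hand": 0, "travel": [0.007, 0, 0], "rotation": [0, 0, 0]}, {"hand": 0, "travel": [0.005, 0, 0], "rotation": [0, 0, 0]}, {"hand": 0, "travel": [0.005, 0, 0], "rotation": [0, 0, 0]}])

```text
time: 13.48
eef_pos: [0.6145, 0.1782, 0.181]
tcp_rot: [-0.525, 0.472, -0.474, 0.527]
contact_force: [-0.6, 1.6, 0.5]
opening: 0.001
```

Request:
arm_command(steps=[{"hand": 0, "travel": [0.005, 0, 0], "rotation": [0, 0, 0]}, {"hand": 0, "travel": [0.005, 0, 0], "rotation": [0, 0, 0]}])

```text
time: 13.72
eef_pos: [0.6146, 0.177, 0.181]
tcp_rot: [-0.523, 0.473, -0.473, 0.528]
contact_force: [0.0, 7.7, 1.2]
opening: -0.0
```

Run:
```python
from h import *
plan([-.035,.015,.18],-YH)
```

```text
t 13.725 p [0.6146 0.177  0.181 ] loc [-0.0315  0.0153  0.181 ] q [0.12 0.28 1.73 0.01 1.13 0.01] F [0.  7.7 1.2] op -0.0
R
 [[ 0.105  0.004  0.994]
 [-0.994  0.005  0.105]
 [-0.005 -1.     0.004]]
shift tool m [ 0.0003  0.001  -0.0035] units [ 0.001  0.003 -0.012] rot deg [-0.25  0.25 -0.29]
```

The hatch is on its stop: 7.7 N at y = 15.3 mm, where 15 was expected. One more gentle press, then I retreat and rise.

Request:
arm_command(steps=[{"hand": 0, "travel": [0.005, 0, 0], "rotation": [0, 0, 0]}, {"hand": 0, "travel": [-0.03, 0, 0], "rotation": [0, 0, 0]}, {"hand": 0, "travel": [-0.06, 0, 0], "rotation": [0, 0, 0]}, {"hand": 0, "travel": [-0.02, -0.12, 0], "rotation": [0, 0, 0]}, {"hand": 0, "travel": [0, -0.15, 0], "rotation": [0, 0, 0]}, {"hand": 0, "travel": [-0.15, -0.05, 0], "rotation": [0, 0, 0]}, {"hand": 0, "travel": [-0.15, 0, 0], "rotation": [0, 0, 0]}, {"hand": 0, "travel": [-0.15, 0, 0], "rotation": [0, 0, 0]}, {"hand": 0, "travel": [0, 0, 0], "rotation": [0, 0, 0]}])

```text
time: 14.85
eef_pos: [0.5946, 0.3516, 0.2795]
tcp_rot: [-0.525, 0.472, -0.473, 0.527]
contact_force: [0.7, 0.3, -0.3]
opening: -0.001
```

Run:
```python
from h import *
plan([-.035,.1,.25],-YH)
Oe=None
for c in ("top","scene"):
    im,d=ctrl.read_camera(c); cv2.imwrite(f"pics/{c}9.png",im)
    W=cloud(c,d).reshape(-1,3); L=np.stack([(W-O)@XH,(W-O)@YH,W[:,2]],1)
    T=L[(L[:,2]>.155)&(L[:,2]<.172)&(abs(L[:,0]+.035)<.04)&(L[:,1]>-.03)&(L[:,1]<.09)]; print(c,'tab',len(T),np.percentile(T,[2,50,98],axis=0).round(4).tolist())
    D=L[(L[:,2]>.109)&(L[:,2]<.127)&(L[:,0]<-.1)&(L[:,0]>-.22)&(abs(L[:,1])<.045)]; print(c,'lip',len(D),np.percentile(D,[2,50,98],axis=0).round(4).tolist())
    W0=cloud(c,np.load(f"{c}0.npz")['d']).reshape(-1,3)
    for n,w in(("before",W0),("after",W)):
        e=w[(w[:,0]>.4)&(w[:,0]<.75)&(w[:,1]<-.03)&(w[:,1]>-.26)&(w[:,2]>.02)]
        t=e[(e[:,2]>.152)&(e[:,0]<.66)]; f=e[(e[:,2]>.1)&(e[:,2]<.135)&(e[:,0]<.5)]
        print(n,'empty tab',t.mean(0).round(4),'front',f.mean(0).round(4))
```

```text
t 14.85 p [0.5946 0.3516 0.2795] loc [-0.0338  0.191   0.2795] q [0.39 0.3  1.51 0.   1.32 0.28] F [ 0.7  0.3 -0.3] op -0.0
R
 [[ 0.107  0.003  0.994]
 [-0.994  0.003  0.107]
 [-0.002 -1.     0.004]]
shift tool m [ 0.091   0.0293 -0.0019] units [ 0.303  0.098 -0.006] rot deg [-0.2   0.33 -0.13]
top tab 81 [[-0.0645, -0.0041, 0.1573], [-0.0361, -0.0009, 0.1671], [-0.0064, 0.0038, 0.1706]]
top lip 190 [[-0.1262, -0.0433, 0.1147], [-0.1186, 0.0011, 0.1246], [-0.1025, 0.0441, 0.1269]]
before empty tab [ 0.5936 -0.0841  0.1667] front [ 0.4473 -0.1352  0.1267]
after empty tab [ 0.5932 -0.085   0.166 ] front [ 0.4473 -0.1346  0.1268]
scene tab 91 [[-0.0619, -0.0074, 0.1554], [-0.0352, -0.003, 0.1635], [-0.0056, 0.0044, 0.1695]]
scene lip 164 [[-0.1249, -0.0435, 0.1137], [-0.1194, -0.0004, 0.1238], [-0.1026, 0.0417, 0.1268]]
before empty tab [ 0.5966 -0.0865  0.1622] front [ 0.4474 -0.1481  0.1226]
after empty tab [ 0.5957 -0.0867  0.1619] front [ 0.4473 -0.1485  0.1227]
```

View pics/top9.png

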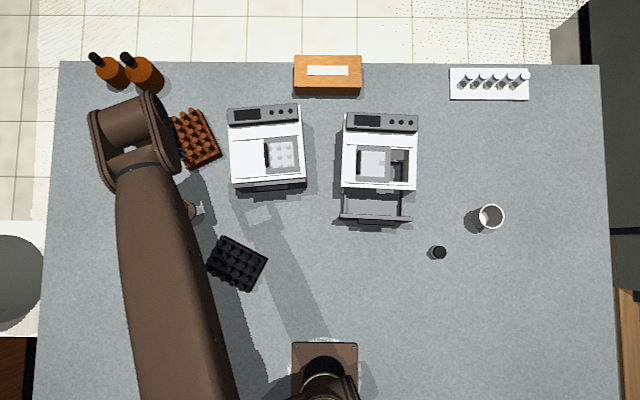

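View pics/scene9.png

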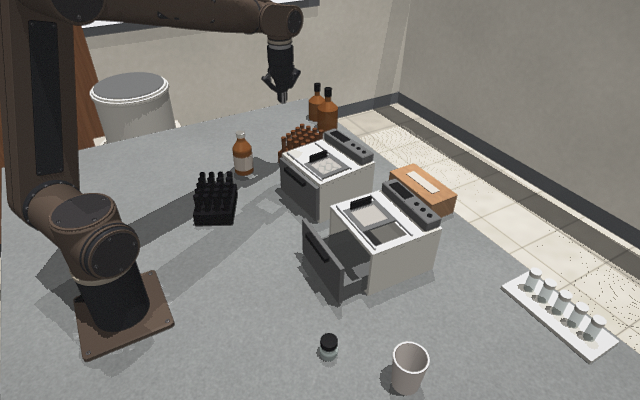

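The left collector's drawer is shut (scene 300,190) and its hatch is shut with the tubes upright under it (top 282,153). The bottle, racks, jar, beaker and right collector are as before, and the arm is clear, so I hand in.

```bash
python3 -c "
from h import *
print(ctrl.sign_off())"
```

```text
the job is handed in; nothing more can be done
None
```

I closed the left collector, the one with the white tube rack in its drawer, and handed the job in at about 15 s. I pushed the drawer home slowly with the shut fingertips, then pushed the roof hatch shut.

- **Drawer:** the last pushes went at about 10 mm/s, and the force rose to about 6 N against the stop. The lip then measured at -126 mm (top camera) and -125 mm (scene camera); home is -126 mm.
- **Hatch:** it met its stop at about 8 N. The tab's outer face measured +4 mm in both cameras, which is the shut position.
- **Tubes:** they are still standing, seen through the clear hatch.
- **Empty collector:** its drawer front and tab measured within 1 mm of where they started.
- **Other things:** the bottle, jar, beaker and look-alike racks appear unmoved in the last pictures; I did not measure their positions.

No check failed or disagreed. The fingertips did drift up about 6 mm early in the hatch push; I brought them back down while pushing, and they stayed on the tab.

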